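Key the board carrier onto the microscope stage and bolt it down

ROBOT

A 6-joint arm with a two-finger parallel gripper is mounted at the origin on the work surface. World frame = base frame: x ahead of the robot, y to its left, z up, the work surface at z = 0. Lengths are in mm, angles in rad, forces in N, time in s.
With the tool pointing down it reaches from about 350 to 875 mm from the base axis. Payload 4.2 kg.
Tool frame: the origin (TCP) lies midway between the tips of the shut fingers; the grasp point (between the pads) lies 19 mm behind it (arm.grasp_offset is the distance from the TCP to the grasp point, in mm); z points along the fingers, y is the direction in which the jaws open and shut (so a half turn about z gives the same grasp; the last joint's range is limited). The gripper opens to 85 mm and grips with 20 to 120 N. Pads are 22 mm wide; open, the fingers measure 114 mm over their backs; the gripper's body (76 mm by 85 mm) begins 54 mm behind the grasp point. The pads swing forward as they close: fully open they stand 13 mm farther back than shut.
Start: joints at [-0.947, 0.385, 0.008, 0, -1.194, -0.259], TCP at [222.991, -583.845, 231.312] pointing down, gripper open.
Joint ranges: [-3.14, 3.14], [-1.21, 2.06], [-1.07, 1.41], [-3.16, 2.05], [-2.99, -0.16], [-3.1, 3.1]. Speed limits (rad/s): [2.79, 2.79, 3.14, 3.14, 3.14, 3.14].

INTERFACE

Orientations are given as a unit quaternion [x, y, z, w].
In Python, from bench import arm gives the robot as it stands.
- The arm moves only by the tool move_arm, never from a script. Its argument "moves" is a list of rows, each an object with "gripper": the gripper's target within -1 to 1 (fully open at 1, half-way at 0, shut at -1); "xyz": the shift along the tool's x, y, z in cm, a list of three; "angular": the turn, a rotation vector about the tool's x, y, z in rad, a list of three. In form: [{"gripper": gripper, "xyz": [dx, dy, dz], "angular": [wx, wy, wz]}, ...]. A call has 1 to 10 rows; each row is the pose to reach, as a shift and turn from the pose commanded when the call began, along the tool's axes at that moment; what a row does not reach only later rows make up. A row lasts 1/8 s, in which the tool goes at most 62.5 mm and 10.7 degrees, less where a joint would pass 70% of its speed; a pose out of reach is approached as far as the arm can. A call with a gripper value outside its range is refused whole. The fingers move at their own pace and stop on an object; the grip force is fixed at half the most. Time passes only in rows, so rows that repeat a pose let the fingers close. It gives the time, the measured TCP pose, the force and the opening at its end, in the units of the state.
- arm.read_state(): the state, without advancing time (a new reading comes with each control period).
- arm.get_image(name): name is "scene" or "top" or "wrist"; returns (picture, depth): 400x640x3 uint8, blue, green, red; 400x640 float32, mm along the optical axis (not along the pixel's ray), 0 where there is no reading.
- arm.get_calibration(name): a dict with "camera_matrix" (3x3 intrinsics, pixels), "k1" (the pictures are not rectified: a ray, as slopes to the right and down, at radius r is drawn at 1 + k1 r^2 times it, then the intrinsics apply), "R" (3x3) and "t" (3): a world point X has camera coordinates R X + t. Camera axes: x right, y down, z forward; pixel columns grow to the right and rows downward; lengths in mm; the calibration is good to about 2 mm. A picture is of the moment at which its call begins: read the wrist's pose just before it. get_calibration takes no time and is no camera call; for the wrist camera it gives the pose at the moment of the call.
- arm.job_done(): hands the job in, once; it reports no verdict.
The state is a dict: "clock": time; "joints": joint angles; "joint_vel": joint speeds; "joint_efforts": joint torques, N m; "position": TCP position; "ee_rot": TCP orientation; "contact_force": force on the tool from outside, world axes, zero at the start; "wrist_torque": the same for the moment, N m; "gripper_width": finger opening in mm.
Only numpy, scipy, OpenCV 4.12 (cv2) and the standard library are available. Lean on these libraries where they do the work, as an engineer would, in place of code of your own. Each camera call takes 0.05 s, during which the arm holds its last target. There are 200 camera calls.

TASK

The blue board carrier sits loosely on the stage's spindle, riding up on the brass keys. Turn it until it drops fully home over the keys, flat on the stage, without lifting it off the spindle; then push the red-tabbed bolt all the way in over its edge. Leave the other things on the bench where they are.

Things in the scene. Friction and masses are not known exactly. Their poses are not given: they have to be found in the camera images.
- stage: Round grey stage fixed to the bench, radius 112 mm, 20 mm thick; origin at the centre of its underside, on the bench, z up. A bed for the bolt, 70 mm wide, runs out along its -y axis to 224 mm from the centre. A red index mark lies on the disc along +y, 80 to 108 mm from the centre. Position and yaw vary.
- stage_top (a point): Centre of the stage's top face, 20 mm above the bench. On it stand a steel spindle (radius 12 mm, 24 mm tall, at the centre) and three brass keys, 12 x 12 mm, 8 mm tall, at (x,y) = (-32,0), (31,37), (27,-58) mm in the stage's frame.
- carrier: Blue square plate, 150 x 150 x 12 mm, about 0.4 kg, loose on the spindle; origin at the centre of its underside, z up, x and y along its sides. At first it rides on the keys, origin 28 mm above the bench, turned from home by 0.5 rad to half a turn, either way. Home: origin 20 mm and top 32 mm above the bench. Two green boards on its -x half rise to 4 mm above its top.
- carrier_mark (a point): Outer end of the red mark on the carrier's top, at (0,74) mm in its frame; home, it points at the stage's red mark. The carrier has a 27 mm bore and three 17 x 17 mm windows placed like the keys, so it drops at one yaw only: the stage's own, with a few hundredths of a radian of play. Turned slowly, it falls by its own weight once lined up.
- bolt (a joint): Travel of the steel bolt, m: 0 to 0.010 at the start (drawn back), 0.054 at its stop, fully in. It slides along the stage's +y towards the centre, takes 2 to 3 N, stays where left. It is 28 mm wide, underside 35 mm above the bench: it passes over the carrier when that is home, but runs against its edge while it rides on the keys.
- post_a (a point): Top centre of one white upright push post on the carrier: radius 7 mm, 25 mm tall above the carrier's top, at (62,0) mm in the carrier's frame.
- post_b (a point): Top centre of the other such post, at (-62,0) mm in the carrier's frame.
- bolt_tab (a point): Top centre of the bolt's red upright tab: 44 mm wide (stage x), 10 mm thick (stage y), its top 85 mm above the bench, standing 40 mm above the bolt's flat top (45 mm above the bench). With the bolt at 0 it is 190 mm from the stage centre along the stage's -y.
- flux_jar: White jar with blue lid, 52 mm across, 50 mm tall, loose bystander; origin at the centre of its underside.
- screwdriver: Blue-handled screwdriver, 170 mm long, lying on the bench, loose bystander.
- brush: Small brush, 150 mm long, lying on the bench, loose bystander.
- screw_tray: Black open two-part screw tray, 90 x 60 x 22 mm, loose bystander; origin at the centre of its underside.
Not all that is in view belongs to the job. Several things have the shape of the carrier; the one meant has the colours described above.

How it is judged:
By the outcome, as a careful person would: the job done as asked, in the order asked, and still so for the second after the job is handed in, with the robot touching nothing.
It also fails if it takes over 61 s, if anything falls off the work surface, if the arm or the gripper's body presses on something with over 40 N, if the wrist force passes 120 N, or if a joint passes its speed limit or range.

## Working session

There is one attempt and no reset: what is moved stays moved. The work goes in short steps, Python scripts to look and compute and a tool call to move; the robot and the scene stay as the last step left them, time stands still between calls to the robot, and variables do not carry over. Pictures are saved under pics/ and viewed, about 8 in all and at most 12, crops included, and the job is handed in when it is done.

Besides the shell and the picture viewer there is one more tool, called by a JSON object that holds its "name" and its "arguments". move_arm: Moves the arm, as the interface text tells. Its arguments: {"type":"object","properties":{"moves":{"type":"array","items":{"type":"object","properties":{"gripper":{"type":"number"},"xyz":{"type":"array","items":{"type":"number"}},"angular":{"type":"array","items":{"type":"number"}}}}}},"required":["moves"]}

```bash
mkdir -p pics; cat > h.py <<'E'
import numpy as np, cv2
from bench import arm
def cal(n):
    c=arm.get_calibration(n); return np.array(c["camera_matrix"]),c["k1"],np.array(c["R"]),np.array(c["t"])
def ray(n,u,v,z,C=None):
    K,k1,R,t=C or cal(n)
    d=np.array([(u-K[0,2])/K[0,0],(v-K[1,2])/K[1,1]]); s=d.copy()
    for _ in range(20): s=d/(1+k1*(s@s))
    r=R.T@np.array([s[0],s[1],1]); o=-R.T@t
    return o+r*(z-o[2])/r[2]
def proj(n,X,C=None):
    K,k1,R,t=C or cal(n)
    p=R@np.array(X,float)+t; s=p[:2]/p[2]; s=s*(1+k1*(s@s))
    return K[0,0]*s[0]+K[0,2],K[1,1]*s[1]+K[1,2]
E
python3 - <<'E'
from h import *
for n in("top","scene"):
    im,d=arm.get_image(n); cv2.imwrite(f"pics/{n}0.png",im); np.save(f"{n}0.npy",d)
    K,k,R,t=cal(n); print(n,K[0,0],k,(-R.T@t).round(),R.round(2).tolist())
print(arm.read_state())
E
```

```text
top 375.50113137536033 -0.07078023873963309 [ 445.   25. 1077.] [[-0.0, -1.0, -0.01], [-0.99, 0.0, -0.13], [0.13, 0.01, -0.99]]
scene 457.07779482064154 0.0050076973579063246 [1004. -631.  637.] [[0.85, 0.53, -0.02], [0.29, -0.51, -0.81], [-0.44, 0.68, -0.58]]
{'clock': 0.1, 'joints': array([-9.47405406e-01,  3.85503858e-01,  6.81169105e-03, -4.76311867e-04,
       -1.19403514e+00, -2.58596445e-01]), 'joint_vel': array([-0.00044949, -0.00182495,  0.00369228,  0.00405978,  0.00179763,
       -0.00046694]), 'joint_efforts': array([-4.45814221e-04, -3.93319380e+01,  1.88929510e+01,  4.19789940e+00,
       -2.55735315e-03,  2.56028721e-05]), 'position': array([ 222.81690479, -583.38276125,  230.32950719]), 'ee_rot': array([-1.81301097e-01,  9.83427136e-01,  9.67606789e-04, -2.11919124e-04]), 'contact_force': array([-0.35310159,  0.85713081,  0.69926951]), 'wrist_torque': array([0.05465654, 0.01063457, 0.01802197]), 'gripper_width': 85.43778130793511}
```

View pics/top0.png

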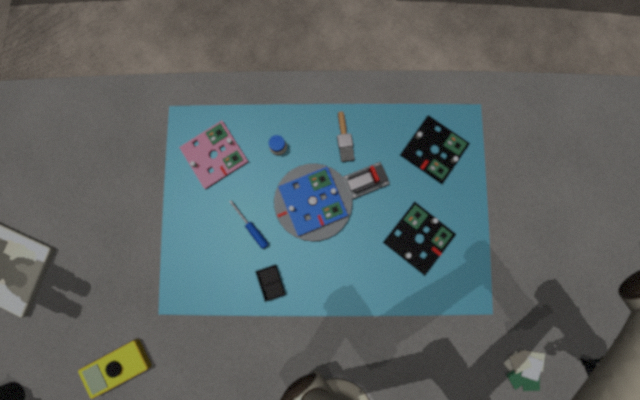

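View pics/scene0.png

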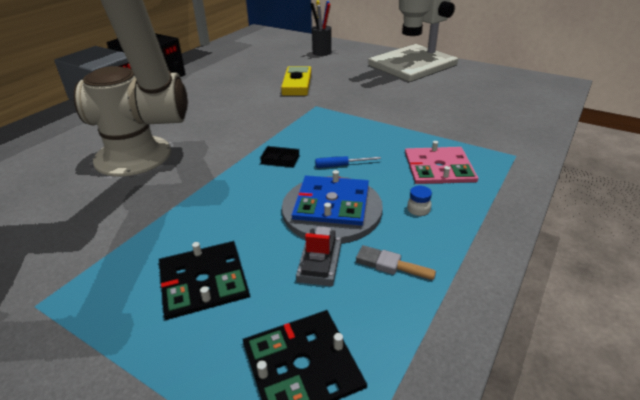

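The top view shows the blue carrier at about (313,201), its red mark at (321,221), the stage's index mark at (282,214) and the bolt tab at (375,175). I'll measure these next.

```bash
python3 - <<'E'
from h import *
im=cv2.imread("pics/top0.png"); C=cal("top")
hsv=cv2.cvtColor(im,cv2.COLOR_BGR2HSV); H,S,V=cv2.split(hsv)
red=(((H<8)|(H>172))&(S>150)&(V>80)).astype(np.uint8)
x0,y0,x1,y1=265,155,395,250
m=np.zeros_like(red); m[y0:y1,x0:x1]=red[y0:y1,x0:x1]
n,l,st,ce=cv2.connectedComponentsWithStats(m)
for i in range(1,n):
    if st[i,4]>5: print("red",st[i],ce[i].round(1),[ray("top",*ce[i],z,C)[:2].round(1).tolist() for z in(20,40,85)])
blue=((H>104)&(H<125)&(S>150)&(V>70)).astype(np.uint8)
m=np.zeros_like(red); m[y0:y1,x0:x1]=blue[y0:y1,x0:x1]
cn=max(cv2.findContours(m,0,2)[0],key=cv2.contourArea); r=cv2.minAreaRect(cn)
print("carrier",r,ray("top",*r[0],40,C)); print([ray("top",*p,40,C)[:2].round(1).tolist() for p in cv2.boxPoints(r)])
# spindle & posts: bright unsaturated
w=((S<90)&(V>130)).astype(np.uint8); m=np.zeros_like(red); m[y0:y1,x0:x1]=w[y0:y1,x0:x1]
n,l,st,ce=cv2.connectedComponentsWithStats(m)
for i in range(1,n):
    if st[i,4]>5: print("white",st[i],ce[i].round(1),[ray("top",*ce[i],z,C)[:2].round(1).tolist() for z in(44,55)])
c=im[145:255,255:400]; cv2.imwrite("pics/c1.png",cv2.resize(c,None,fx=5,fy=5,interpolation=cv2.INTER_CUBIC))
E
```

```text
red [370 167   9  14  66] [374.1 173.5] [[668.7, -112.0], [664.5, -109.4], [654.9, -103.5]]
red [279 213   6   3   6] [281.5 214. ] [[552.8, 152.4], [550.7, 150.0], [546.1, 144.5]]
red [319 216   4   8  12] [320.4 219.9] [[535.7, 42.1], [534.0, 41.7], [530.1, 41.0]]
carrier ((312.7723693847656, 200.75942993164062), (52.06696319580078, 52.37565994262695), 67.83365631103516) [587.60589349  63.0021316   40.        ]
[[628.3, 158.8], [684.3, 22.4], [547.5, -31.6], [493.1, 102.7]]
white [278 166  20  20  34] [284.9 175.5] [[658.8, 141.2], [656.5, 140.0]]
white [348 174  24  15 188] [359.4 180.9] [[642.6, -67.5], [640.5, -66.5]]
white [314 183   3   3   6] [315.2 183.8] [[634.8, 56.2], [632.8, 55.9]]
white [275 187   4   5   8] [276.1 188.8] [[621.3, 165.4], [619.4, 163.9]]
white [331 188   5   5  19] [332.8 190.2] [[616.5, 7.0], [614.7, 7.2]]
white [273 193  21  44  63] [278.7 215.8] [[545.4, 157.1], [544.3, 155.7]]
white [308 196   9   8  47] [312.1 199.9] [[589.4, 64.8], [587.9, 64.4]]
white [289 206   5   5  18] [290.6 207.8] [[567.4, 124.3], [566.1, 123.3]]
white [327 213   3   3   7] [328.1 214.3] [[549.2, 20.3], [548.1, 20.4]]
```

View pics/c1.png

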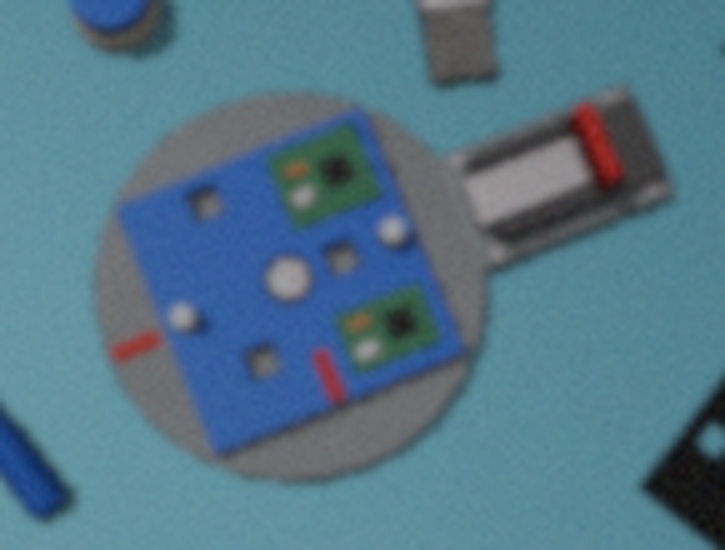

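Estimated centre is about (590,65). Stage yaw is about 21.8° and carrier yaw about 112.7°, so the carrier needs about 91° clockwise. I'll loosely cage post_a and lead it round the arc.

```bash
cat >> h.py <<'E'
from scipy.spatial.transform import Rotation as Ro
def down(yaw):  # tool z down, tool y along world angle yaw (deg)
    a=np.radians(yaw); y=np.array([np.cos(a),np.sin(a),0]); z=np.array([0,0,-1.]); return np.stack([np.cross(y,z),y,z],1)
def rel(targets,base=None):
    """targets: (x,y,z,yaw). prints shift cm & rotvec in the tool frame of base pose (x,y,z,yaw) or measured."""
    if base is None:
        s=arm.read_state(); p=s["position"]; R=Ro.from_quat(s["ee_rot"]).as_matrix()
    else: p=np.array(base[:3]); R=down(base[3])
    for t in targets:
        d=R.T@(np.array(t[:3])-p)/10; w=Ro.from_matrix(R.T@down(t[3])).as_rotvec()
        print(d.round(2).tolist(),w.round(3).tolist())
E
python3 -c "
from h import *
rel([(566,123,200,202.7)])"
```

```text
[-57.25, 53.75, 3.14] [0.002, 0.002, -1.602]
```

{"name": "move_arm", "arguments": {"moves": [{"gripper": -0.4,"xyz": [-57.2,53.7,3.1],"angular": [0.002,0.002,-1.602]},{"gripper": -0.4,"xyz": [-57.2,53.7,3.1],"angular": [0.002,0.002,-1.602]},{"gripper": -0.4,"xyz": [-57.2,53.7,3.1],"angular": [0.002,0.002,-1.602]},{"gripper": -0.4,"xyz": [-57.2,53.7,3.1],"angular": [0.002,0.002,-1.602]},{"gripper": -0.4,"xyz": [-57.2,53.7,3.1],"angular": [0.002,0.002,-1.602]},{"gripper": -0.4,"xyz": [-57.2,53.7,3.1],"angular": [0.002,0.002,-1.602]},{"gripper": -0.4,"xyz": [-57.2,53.7,3.1],"angular": [0.002,0.002,-1.602]},{"gripper": -0.4,"xyz": [-57.2,53.7,3.1],"angular": [0.002,0.002,-1.602]},{"gripper": -0.4,"xyz": [-57.2,53.7,3.1],"angular": [0.002,0.002,-1.602]},{"gripper": -0.4,"xyz": [-57.2,53.7,3.1],"angular": [0.002,0.002,-1.602]}]}}

```text
clock: 1.35
position: [496.1, -20.1, 206.5]
ee_rot: [0.833, -0.554, 0.001, 0.001]
contact_force: [1.5, -1.1, 0.2]
gripper_width: 25.2
```

```bash
python3 -c "
from h import *
rel([(566,123,200,202.7)])"
```

```text
[-10.49, -11.97, 0.62] [0.0, -0.003, 0.001]
```

{"name": "move_arm", "arguments": {"moves": [{"gripper": -0.4,"xyz": [-10.5,-12.0,0.6],"angular": [0,0,0]},{"gripper": -0.4,"xyz": [-10.5,-12.0,0.6],"angular": [0,0,0]},{"gripper": -0.4,"xyz": [-10.5,-12.0,0.6],"angular": [0,0,0]},{"gripper": -0.4,"xyz": [-10.5,-12.0,0.6],"angular": [0,0,0]},{"gripper": -0.4,"xyz": [-10.5,-12.0,0.6],"angular": [0,0,0]}]}}

```text
clock: 1.98
position: [565.4, 120.6, 199.8]
ee_rot: [0.832, -0.554, 0.001, 0.001]
contact_force: [-0.5, -0.1, -0.6]
gripper_width: 25.4
```

```bash
python3 - <<'E'
from h import *
C=cal("wrist"); im,d=arm.get_image("wrist"); cv2.imwrite("pics/w1.png",im)
np.savez("w1.npz",K=C[0],k=C[1],R=C[2],t=C[3],d=d)
print(arm.read_state()["position"], proj("wrist",(566,123,65),C),proj("wrist",(590,65,44),C))
E
```

```text
[565.42435144 120.20379631 200.15505881] (np.float64(317.8957945841321), np.float64(192.5740038841849)) (np.float64(318.1836404086551), np.float64(122.4525882959364))
```

View pics/w1.png

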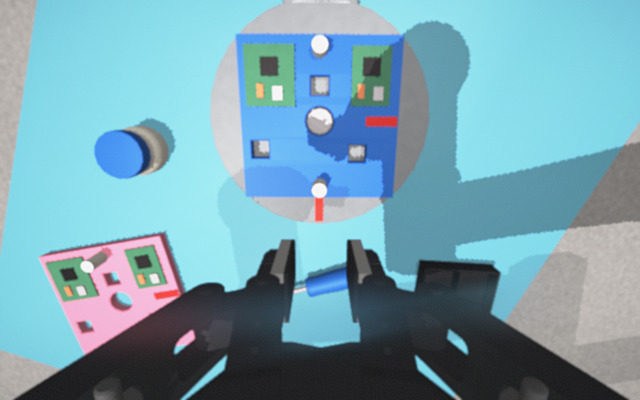

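The wrist view shows post_a at (319,190), the spindle at (319.5,120), post_b at (319.5,44) and the index mark at (319,208). I'll refine the poses from this picture.

```bash
python3 - <<'E'
from h import *
z=np.load("w1.npz"); C=(z["K"],float(z["k"]),z["R"],z["t"]); im=cv2.imread("pics/w1.png")
H,S,V=cv2.split(cv2.cvtColor(im,cv2.COLOR_BGR2HSV))
w=((S<60)&(V>200)).astype(np.uint8)
for nm,(u,v),h in(("a",(319,190),65),("b",(319,44),65),("sp",(319,121),44)):
    m=np.zeros_like(w); m[v-18:v+18,u-18:u+18]=w[v-18:v+18,u-18:u+18]
    n,l,st,ce=cv2.connectedComponentsWithStats(m); i=1+np.argmax(st[1:,4])
    print(nm,ce[i].round(1),st[i],ray("",*ce[i],h,C).round(1))
r=(((H<8)|(H>172))&(S>150)&(V>100)).astype(np.uint8); r[:,:290]=0;r[:90]=0;r[230:]=0;r[:,410:]=0
n,l,st,ce=cv2.connectedComponentsWithStats(r)
for i in range(1,n):
    if st[i,4]>20: print("red",ce[i].round(1),ray("",*ce[i],20,C).round(1))
E
```

```text
a [318.9 190.1] [312 183  15  15 182] [566.  120.5  65. ]
b [319.7  36.5] [301  26  36  28 516] [615.1   1.1  65. ]
sp [321.1 115.3] [309 108  23  17 222] [590.   57.9  44. ]
red [381.2 121. ] [531.4  39.6  20. ]
red [318.6 208.8] [554.1 150.5  20. ]
```

{"name": "move_arm", "arguments": {"moves": [{"gripper": -0.4,"xyz": [0,0,6],"angular": [0,0,0]},{"gripper": -0.4,"xyz": [0,0,11],"angular": [0,0,0]},{"gripper": -0.4,"xyz": [0,0,13.5],"angular": [0,0,0]},{"gripper": -0.4,"xyz": [0,0,15.3],"angular": [0,0,0]},{"gripper": -0.4,"xyz": [0,0,15.3],"angular": [0,0,0]},{"gripper": -0.4,"xyz": [0,0,15.3],"angular": [0,0,0]}]}}

```text
clock: 2.78
position: [566.8, 120.3, 48.5]
ee_rot: [0.832, -0.554, 0.002, 0.0]
contact_force: [0.9, 0.7, 0.8]
gripper_width: 25.6
```

```bash
cat >> h.py <<'E'
CX,CY,RR=589.5,64.,61.5
def arc(a0,a1,n,z,base=None):
    rel([(CX+RR*np.cos(np.radians(a)),CY+RR*np.sin(np.radians(a)),z,a+90) for a in np.linspace(a0,a1,n+1)[1:]],base)
E
python3 - <<'E'
from h import *
s=arm.read_state(); p=s["position"]; print(p,np.degrees(np.arctan2(p[1]-CY,p[0]-CX)),np.hypot(p[0]-CX,p[1]-CY))
R=Ro.from_quat(s["ee_rot"]).as_matrix(); print(np.degrees(np.arctan2(R[1,1],R[0,1])))
arc(112.3,72.3,10,46)
E
```

```text
[566.75460208 120.25113874  48.54206838] 112.0161646858629 60.67572608845352
-157.34871182614012
[-0.07, -0.4, 0.25] [-0.002, -0.003, 0.076]
[-0.02, -0.83, 0.26] [-0.002, -0.003, 0.146]
[0.06, -1.25, 0.26] [-0.002, -0.002, 0.216]
[0.17, -1.66, 0.26] [-0.002, -0.002, 0.285]
[0.3, -2.07, 0.26] [-0.002, -0.002, 0.355]
[0.46, -2.47, 0.26] [-0.002, -0.002, 0.425]
[0.65, -2.85, 0.26] [-0.002, -0.002, 0.495]
[0.87, -3.22, 0.26] [-0.002, -0.002, 0.565]
[1.11, -3.58, 0.26] [-0.003, -0.002, 0.634]
[1.38, -3.91, 0.26] [-0.003, -0.002, 0.704]
```

{"name": "move_arm", "arguments": {"moves": [{"gripper": -0.4,"xyz": [-0.06,-0.4,0.2],"angular": [0,0,0.07]},{"gripper": -0.4,"xyz": [-0.02,-0.83,0.2],"angular": [0,0,0.14]},{"gripper": -0.4,"xyz": [0.06,-1.25,0.2],"angular": [0,0,0.21]},{"gripper": -0.4,"xyz": [0.17,-1.66,0.2],"angular": [0,0,0.28]},{"gripper": -0.4,"xyz": [0.3,-2.07,0.2],"angular": [0,0,0.35]},{"gripper": -0.4,"xyz": [0.46,-2.47,0.2],"angular": [0,0,0.42]},{"gripper": -0.4,"xyz": [0.65,-2.85,0.2],"angular": [0,0,0.49]},{"gripper": -0.4,"xyz": [0.87,-3.22,0.2],"angular": [0,0,0.56]},{"gripper": -0.4,"xyz": [1.11,-3.58,0.2],"angular": [0,0,0.63]},{"gripper": -0.4,"xyz": [1.38,-3.91,0.2],"angular": [0,0,0.7]}]}}

```text
clock: 4.03
position: [607.0, 122.9, 46.7]
ee_rot: [-0.591, 0.807, -0.001, -0.0]
contact_force: [-2.1, 0.1, 0.9]
gripper_width: 25.6
```

```bash
python3 - <<'E'
from h import *
im,d=arm.get_image("wrist"); cv2.imwrite("pics/w2.png",im)
s=arm.read_state(); p=s["position"]; print(p,s["contact_force"],np.degrees(np.arctan2(p[1]-CY,p[0]-CX)),np.hypot(p[0]-CX,p[1]-CY))
R=Ro.from_quat(s["ee_rot"]).as_matrix(); print(np.degrees(np.arctan2(R[1,1],R[0,1])))
arc(72.3,36.3,9,46)
E
```

```text
[607.73810715 122.80986768  46.78370234] [-2.05154483 -0.4205189   1.57339157] 72.77029934510364 61.572957447687045
162.33764302906445
[0.02, -0.48, 0.08] [-0.002, -0.001, 0.07]
[0.07, -0.91, 0.08] [-0.002, -0.001, 0.14]
[0.14, -1.33, 0.08] [-0.002, -0.001, 0.21]
[0.25, -1.75, 0.08] [-0.002, -0.001, 0.28]
[0.38, -2.15, 0.08] [-0.002, -0.001, 0.35]
[0.54, -2.55, 0.08] [-0.002, -0.001, 0.42]
[0.73, -2.94, 0.09] [-0.002, -0.001, 0.489]
[0.94, -3.31, 0.09] [-0.002, -0.001, 0.559]
[1.18, -3.66, 0.09] [-0.002, -0.001, 0.629]
```

View pics/w2.png

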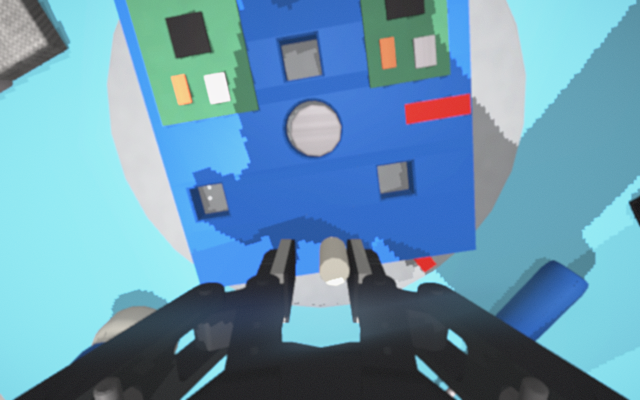

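The post (335,262) sits against the trailing finger at (360,270), and the carrier turns with it, lagging about 5°. I'll continue.

{"name": "move_arm", "arguments": {"moves": [{"gripper": -0.4,"xyz": [0.02,-0.45,0],"angular": [0,0,0.07]},{"gripper": -0.4,"xyz": [0.07,-0.88,0],"angular": [0,0,0.14]},{"gripper": -0.4,"xyz": [0.14,-1.3,0],"angular": [0,0,0.21]},{"gripper": -0.4,"xyz": [0.25,-1.72,0],"angular": [0,0,0.28]},{"gripper": -0.4,"xyz": [0.38,-2.12,0],"angular": [0,0,0.35]},{"gripper": -0.4,"xyz": [0.54,-2.52,0],"angular": [0,0,0.42]},{"gripper": -0.4,"xyz": [0.73,-2.9,0],"angular": [0,0,0.49]},{"gripper": -0.4,"xyz": [0.94,-3.28,0],"angular": [0,0,0.56]},{"gripper": -0.4,"xyz": [1.18,-3.63,0],"angular": [0,0,0.63]}]}}

```text
clock: 5.2
position: [638.9, 101.4, 46.8]
ee_rot: [-0.312, 0.95, -0.001, 0.001]
contact_force: [-1.8, 1.2, -0.0]
gripper_width: 26.0
```

```bash
cat > chk.py <<'E'
from h import *
import sys
im,d=arm.get_image("wrist"); cv2.imwrite(f"pics/{sys.argv[1]}.png",im); C=cal("wrist")
s=arm.read_state(); p=s["position"]; a=np.degrees(np.arctan2(p[1]-CY,p[0]-CX)); print(p.round(1),s["contact_force"].round(1),a.round(1),np.hypot(p[0]-CX,p[1]-CY).round(1))
R=Ro.from_quat(s["ee_rot"]).as_matrix(); print(np.degrees(np.arctan2(R[1,1],R[0,1])).round(1))
K,k1,RR_,t=C
H,S,V=cv2.split(cv2.cvtColor(im,cv2.COLOR_BGR2HSV))
# heights of blue plate points and red marks, from depth
def world(u,v,dd):
    q=np.array([(u-K[0,2])/K[0,0],(v-K[1,2])/K[1,1]]); s_=q.copy()
    for _ in range(20): s_=q/(1+k1*(s_@s_))
    return RR_.T@(np.array([s_[0],s_[1],1])*dd-t)
b=np.argwhere((H>104)&(H<125)&(S>150)&(d>0)); b=b[::max(1,len(b)//400)]
W=np.array([world(u,v,d[v,u]) for v,u in b]); W=W[np.hypot(W[:,0]-CX,W[:,1]-CY)<75]
print("blue z pct",np.percentile(W[:,2],[5,25,50,75,95]).round(1))
A=np.c_[W[:,:2]-[CX,CY],np.ones(len(W))]; g=np.abs(W[:,2]-np.median(W[:,2]))<6; c=np.linalg.lstsq(A[g],W[g,2],rcond=None)[0]; print("plane tilt mm/100mm",(c[:2]*100).round(1),c[2].round(1))
r=(((H<8)|(H>172))&(S>150)&(V>80)).astype(np.uint8); n,l,st,ce=cv2.connectedComponentsWithStats(r)
for i in range(1,n):
    if st[i,4]>60:
        u,v=ce[i]; w=world(u,v,d[int(v),int(u)]); print("red",ce[i].round(),st[i,4],w.round(1),"ang",np.degrees(np.arctan2(w[1]-CY,w[0]-CX)).round(1),np.hypot(w[0]-CX,w[1]-CY).round(1))
E
python3 chk.py w3; python3 -c "
from h import *
arc(36.3,24.3,10,46)"
```

```text
[639.4 101.   46.8] [-0.7  1.   0.3] 36.6 62.1
126.3
blue z pct [38.9 39.5 40.  40.4 41. ]
plane tilt mm/100mm [ 0.  -0.2] 40.0
red [439. 109.] 1207 [548.4 102.9  40.6] ang 136.6 56.6
red [489. 173.] 469 [552.5 154.7  20.3] ang 112.2 98.0
[0.06, -0.16, 0.08] [-0.003, 0.002, 0.021]
[0.07, -0.29, 0.08] [-0.003, 0.002, 0.042]
[0.07, -0.42, 0.08] [-0.003, 0.002, 0.063]
[0.08, -0.55, 0.08] [-0.003, 0.002, 0.084]
[0.1, -0.67, 0.08] [-0.003, 0.002, 0.105]
[0.11, -0.8, 0.08] [-0.003, 0.002, 0.126]
[0.13, -0.93, 0.08] [-0.003, 0.002, 0.147]
[0.15, -1.06, 0.08] [-0.003, 0.002, 0.168]
[0.17, -1.18, 0.08] [-0.003, 0.002, 0.189]
[0.2, -1.31, 0.08] [-0.003, 0.002, 0.21]
```

{"name": "move_arm", "arguments": {"moves": [{"gripper": -0.4,"xyz": [0.02,-0.26,0],"angular": [0,0,0.042]},{"gripper": -0.4,"xyz": [0.03,-0.52,0],"angular": [0,0,0.084]},{"gripper": -0.4,"xyz": [0.06,-0.77,0],"angular": [0,0,0.126]},{"gripper": -0.4,"xyz": [0.1,-1.03,0],"angular": [0,0,0.168]},{"gripper": -0.4,"xyz": [0.15,-1.28,0],"angular": [0,0,0.21]},{"gripper": -0.4,"xyz": [0.15,-1.28,0],"angular": [0,0,0.21]}]}}

```text
clock: 6.0
position: [645.9, 90.2, 46.7]
ee_rot: [-0.213, 0.977, -0.001, 0.002]
contact_force: [-0.5, 1.9, 0.9]
gripper_width: 25.6
```

```bash
python3 chk.py w4; python3 -c "
from h import *
arc(24.3,12.3,10,46)"
```

```text
[645.9  90.2  46.7] [0.  1.4 1.4] 24.9 62.2
114.6
blue z pct [38.7 39.5 40.  40.4 40.9]
plane tilt mm/100mm [-0.   0.1] 39.9
red [440. 110.] 1204 [557.2 111.2  40.6] ang 124.4 57.2
red [496. 136.] 679 [553.2 152.   21.3] ang 112.4 95.2
[0.07, -0.19, 0.07] [-0.003, 0.003, 0.025]
[0.07, -0.32, 0.07] [-0.003, 0.003, 0.046]
[0.08, -0.45, 0.07] [-0.003, 0.003, 0.067]
[0.09, -0.58, 0.07] [-0.003, 0.003, 0.088]
[0.1, -0.71, 0.07] [-0.003, 0.003, 0.109]
[0.12, -0.84, 0.07] [-0.003, 0.003, 0.13]
[0.14, -0.96, 0.07] [-0.003, 0.003, 0.151]
[0.16, -1.09, 0.07] [-0.003, 0.003, 0.172]
[0.18, -1.22, 0.07] [-0.002, 0.003, 0.193]
[0.21, -1.34, 0.07] [-0.002, 0.003, 0.214]
```

View pics/w4.png

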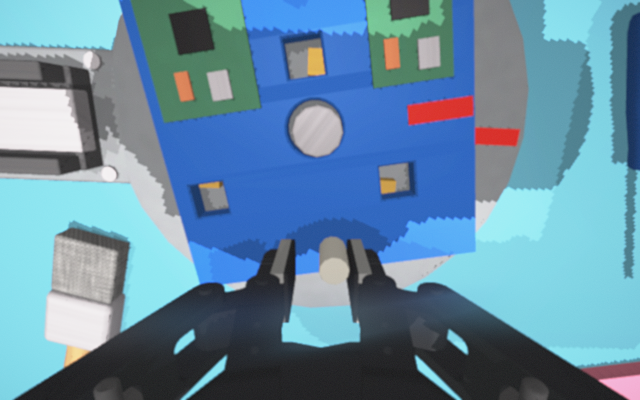

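The brass keys now show in all three windows, about 12° short of lined up. I'll turn slowly from here.

{"name": "move_arm", "arguments": {"moves": [{"gripper": -0.4,"xyz": [0.01,-0.11,0],"angular": [0,0,0.018]},{"gripper": -0.4,"xyz": [0.01,-0.22,0],"angular": [0,0,0.036]},{"gripper": -0.4,"xyz": [0.02,-0.33,0],"angular": [0,0,0.054]},{"gripper": -0.4,"xyz": [0.03,-0.44,0],"angular": [0,0,0.072]},{"gripper": -0.4,"xyz": [0.03,-0.55,0],"angular": [0,0,0.09]},{"gripper": -0.4,"xyz": [0.04,-0.66,0],"angular": [0,0,0.108]},{"gripper": -0.4,"xyz": [0.05,-0.77,0],"angular": [0,0,0.126]},{"gripper": -0.4,"xyz": [0.06,-0.88,0],"angular": [0,0,0.144]},{"gripper": -0.4,"xyz": [0.08,-0.98,0],"angular": [0,0,0.16]},{"gripper": -0.4,"xyz": [0.09,-1.04,0],"angular": [0,0,0.17]}]}}

```text
clock: 7.3
position: [647.4, 79.4, 44.7]
ee_rot: [-0.127, 0.992, -0.001, -0.001]
contact_force: [-1.3, 1.1, -0.5]
gripper_width: 25.9
```

```bash
python3 chk.py w5
```

```text
[647.7  79.4  44.8] [-2.3  1.9 -0.7] 14.8 60.2
104.6
blue z pct [30.7 31.6 32.  32.5 33. ]
plane tilt mm/100mm [-0.1  0.2] 32.0
red [497. 110.] 903 [554.4 150.3  20.7] ang 112.2 93.1
red [435. 117.] 1084 [567.1 115.8  33.5] ang 113.4 56.4
```

It has dropped: the plate top is at 32.0 mm and flat, and the marks agree to about 1°. I'll free the post and lift.

{"name": "move_arm", "arguments": {"moves": [{"gripper": -0.4,"xyz": [0,0.5,0],"angular": [0,0,0]},{"gripper": -0.4,"xyz": [0,0.5,0],"angular": [0,0,0]},{"gripper": -0.4,"xyz": [0,0.5,-3],"angular": [0,0,0]},{"gripper": -0.4,"xyz": [0,0.5,-9],"angular": [0,0,0]},{"gripper": -1,"xyz": [0,0.5,-13],"angular": [0,0,0]},{"gripper": -1,"xyz": [0,0.5,-13],"angular": [0,0,0]}]}}

```text
clock: 8.1
position: [649.8, 85.6, 180.8]
ee_rot: [-0.128, 0.992, -0.001, 0.005]
contact_force: [1.3, -0.9, -1.0]
gripper_width: -0.0
```

```bash
python3 chk.py w6;  python3 -c "
from h import *
rel([(677,-148,170,112.3)])"
```

```text
[648.2  85.3 177.8] [-0.1  0.1 -0.9] 20.0 62.4
104.7
blue z pct [28.  28.8 29.2 29.8 30.4]
plane tilt mm/100mm [-0.5 -0.4] 29.2
red [413. 105.] 260 [551.7 149.8  18.6] ang 113.8 93.7
red [376. 109.] 289 [564.4 115.7  30.1] ang 115.9 57.5
red [ 95. 149.] 2161 [ 653.3 -100.7   72.3] ang -68.8 176.6
red [520. 263.] 150 [680.4 324.5   9.8] ang 70.8 275.9
[3.14, -23.3, 0.82] [-0.002, 0.005, -0.132]
```

{"name": "move_arm", "arguments": {"moves": [{"gripper": -1,"xyz": [3.1,-23.3,0.8],"angular": [0,0,-0.132]},{"gripper": -1,"xyz": [3.1,-23.3,0.8],"angular": [0,0,-0.132]},{"gripper": -1,"xyz": [3.1,-23.3,0.8],"angular": [0,0,-0.132]},{"gripper": -1,"xyz": [3.1,-23.3,0.8],"angular": [0,0,-0.132]},{"gripper": -1,"xyz": [3.1,-23.3,0.8],"angular": [0,0,-0.132]},{"gripper": -1,"xyz": [3.1,-23.3,0.8],"angular": [0,0,-0.132]},{"gripper": -1,"xyz": [3.1,-23.3,0.8],"angular": [0,0,-0.132]}]}}

```text
clock: 9.02
position: [676.3, -146.9, 167.7]
ee_rot: [-0.194, 0.981, -0.001, -0.0]
contact_force: [0.6, 0.4, 0.1]
gripper_width: -0.2
```

```bash
python3 chk.py w7;  python3 -c "
from h import *
rel([(677,-148,60,112.3)])"
```

```text
[ 676.4 -146.8  167.9] [ 0.3 -0.7  0.8] -67.6 228.0
112.4
blue z pct [31.1 31.8 32.3 32.7 33.3]
plane tilt mm/100mm [0.1 0.1] 32.2
red [205. 164.] 372 [ 698.2 -259.4   13.5] ang -71.4 341.2
red [376. 201.] 987 [ 654.4 -109.8   85.5] ang -69.5 185.6
red [624. 191.] 241 [566.9 115.9  32.6] ang 113.5 56.6
[-0.01, -0.11, 10.79] [-0.002, -0.0, 0.002]
```

View pics/w7.png

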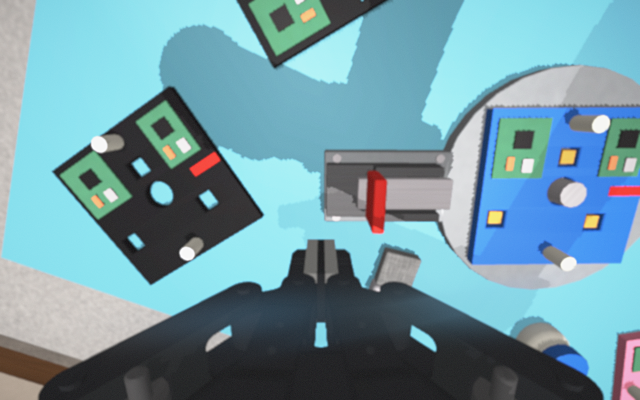

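The carrier is home with its keys showing in the windows. The tab is at (376,201) and the shut fingers are behind it at (320,260). I'll descend behind the tab.

{"name": "move_arm", "arguments": {"moves": [{"gripper": -1,"xyz": [0,-0.1,5],"angular": [0,0,0]},{"gripper": -1,"xyz": [0,-0.1,9],"angular": [0,0,0]},{"gripper": -1,"xyz": [0,-0.1,10.8],"angular": [0,0,0]},{"gripper": -1,"xyz": [0,-0.1,10.8],"angular": [0,0,0]},{"gripper": -1,"xyz": [0,0.4,10.8],"angular": [0,0,0]},{"gripper": -1,"xyz": [0,0.9,10.8],"angular": [0,0,0]},{"gripper": -1,"xyz": [0,1.4,10.8],"angular": [0,0,0]},{"gripper": -1,"xyz": [0,1.9,10.8],"angular": [0,0,0]},{"gripper": -1,"xyz": [0,2.3,10.8],"angular": [0,0,0]},{"gripper": -1,"xyz": [0,2.3,10.8],"angular": [0,0,0]}]}}

```text
clock: 10.32
position: [667.7, -126.9, 60.1]
ee_rot: [-0.193, 0.981, -0.001, 0.0]
contact_force: [-0.9, -0.1, -0.7]
gripper_width: 0.3
```

```bash
python3 chk.py w8
```

```text
[ 667.8 -127.    60. ] [0.8 0.5 0.5] -67.7 206.4
112.3
blue z pct [30.9 31.6 32.1 32.5 33.1]
plane tilt mm/100mm [-0.2  0.4] 32.2
red [110. 191.] 786 [ 697.9 -259.6   13.3] ang -71.5 341.2
red [369. 250.] 2188 [ 645.5 -113.5   84.6] ang -72.5 186.1
```

View pics/w8.png

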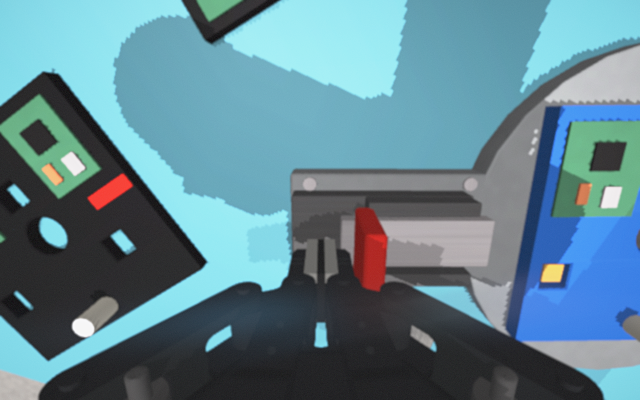

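The fingers are a few mm behind the tab at (370,250), so I'll push.

{"name": "move_arm", "arguments": {"moves": [{"gripper": -1,"xyz": [0,0.4,0],"angular": [0,0,0]},{"gripper": -1,"xyz": [0,0.8,0],"angular": [0,0,0]},{"gripper": -1,"xyz": [0,1.2,0],"angular": [0,0,0]},{"gripper": -1,"xyz": [0,1.6,0],"angular": [0,0,0]},{"gripper": -1,"xyz": [0,2.0,0],"angular": [0,0,0]},{"gripper": -1,"xyz": [0,2.4,0],"angular": [0,0,0]},{"gripper": -1,"xyz": [0,2.8,0],"angular": [0,0,0]},{"gripper": -1,"xyz": [0,3.2,0],"angular": [0,0,0]},{"gripper": -1,"xyz": [0,3.6,0],"angular": [0,0,0]},{"gripper": -1,"xyz": [0,3.8,0],"angular": [0,0,0]}]}}

```text
clock: 11.62
position: [653.3, -91.7, 60.0]
ee_rot: [-0.193, 0.981, -0.001, 0.0]
contact_force: [1.5, -1.7, -1.4]
gripper_width: 0.1
```

{"name": "move_arm", "arguments": {"moves": [{"gripper": -1,"xyz": [0,0.2,0],"angular": [0,0,0]},{"gripper": -1,"xyz": [0,0.4,0],"angular": [0,0,0]},{"gripper": -1,"xyz": [0,0.4,0],"angular": [0,0,0]}]}}

```text
clock: 12.0
position: [651.8, -88.1, 60.0]
ee_rot: [-0.193, 0.981, -0.001, 0.0]
contact_force: [-0.7, -0.4, -0.3]
gripper_width: 0.1
```

```bash
python3 chk.py w9
```

```text
[651.8 -88.1  60. ] [ 0.  -0.8 -0.2] -67.7 164.3
112.3
blue z pct [31.1 31.7 32.  32.4 33.1]
plane tilt mm/100mm [0.2 0. ] 32.0
red [ 45. 191.] 784 [ 697.6 -259.    13.5] ang -71.5 340.7
red [362. 247.] 1824 [629.6 -77.7  84.2] ang -74.2 147.3
```

{"name": "move_arm", "arguments": {"moves": [{"gripper": -1,"xyz": [0,0.2,0],"angular": [0,0,0]},{"gripper": -1,"xyz": [0,0.4,0],"angular": [0,0,0]},{"gripper": -1,"xyz": [0,0.4,0],"angular": [0,0,0]}]}}

```text
clock: 12.42
position: [650.3, -84.4, 60.0]
ee_rot: [-0.193, 0.981, -0.001, 0.0]
contact_force: [0.6, -0.0, -1.5]
gripper_width: -0.1
```

{"name": "move_arm", "arguments": {"moves": [{"gripper": -1,"xyz": [0,0.1,0],"angular": [0,0,0]},{"gripper": -1,"xyz": [0,0.2,0],"angular": [0,0,0]},{"gripper": -1,"xyz": [0,0.2,0],"angular": [0,0,0]}]}}

```text
clock: 12.8
position: [649.6, -82.7, 60.0]
ee_rot: [-0.193, 0.981, -0.001, 0.0]
contact_force: [0.6, -2.4, 0.0]
gripper_width: -0.3
```

{"name": "move_arm", "arguments": {"moves": [{"gripper": -1,"xyz": [0,0.1,0],"angular": [0,0,0]},{"gripper": -1,"xyz": [0,0.2,0],"angular": [0,0,0]},{"gripper": -1,"xyz": [0,0.2,0],"angular": [0,0,0]}]}}

```text
clock: 13.18
position: [648.8, -80.8, 60.0]
ee_rot: [-0.193, 0.981, -0.001, 0.0]
contact_force: [0.7, -0.9, 0.3]
gripper_width: -0.2
```

{"name": "move_arm", "arguments": {"moves": [{"gripper": -1,"xyz": [0,0.1,0],"angular": [0,0,0]},{"gripper": -1,"xyz": [0,0.2,0],"angular": [0,0,0]},{"gripper": -1,"xyz": [0,0.2,0],"angular": [0,0,0]}]}}

```text
clock: 13.55
position: [648.7, -80.4, 60.0]
ee_rot: [-0.193, 0.981, -0.002, 0.001]
contact_force: [1.9, -6.5, -1.3]
gripper_width: 0.3
```

```bash
python3 chk.py w10
```

```text
[648.7 -80.4  60. ] [ 2.2 -7.5 -1.2] -67.7 156.0
112.3
blue z pct [30.9 31.6 32.1 32.5 33.1]
plane tilt mm/100mm [ 0.2 -0. ] 32.0
red [ 33. 191.] 776 [ 697.8 -259.2   13.1] ang -71.5 340.9
red [362. 247.] 1795 [626.1 -70.5  85.3] ang -74.8 139.4
```

View pics/w10.png

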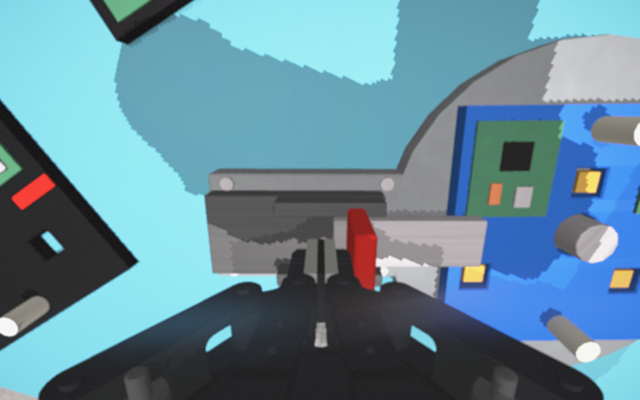

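The bolt now lies over the carrier's edge at (480,240). The tool has stalled at about 7 N with the tab roughly 136 mm from the centre, which matches the stop. One more small push will confirm it, then I'll retreat.

{"name": "move_arm", "arguments": {"moves": [{"gripper": -1,"xyz": [0,0.15,0],"angular": [0,0,0]},{"gripper": -1,"xyz": [0,0.3,0],"angular": [0,0,0]},{"gripper": -1,"xyz": [0,0.3,0],"angular": [0,0,0]}]}}

```text
clock: 13.98
position: [648.6, -80.2, 60.1]
ee_rot: [-0.193, 0.981, -0.004, 0.001]
contact_force: [5.0, -15.8, -4.3]
gripper_width: -0.0
```

{"name": "move_arm", "arguments": {"moves": [{"gripper": -1,"xyz": [0,-1.0,0],"angular": [0,0,0]},{"gripper": -1,"xyz": [0,-3,0],"angular": [0,0,0]},{"gripper": -1,"xyz": [0,-4,-4],"angular": [0,0,0]},{"gripper": -1,"xyz": [0,-4,-9],"angular": [0,0,0]},{"gripper": -1,"xyz": [0,-4,-12],"angular": [0,0,0]},{"gripper": -1,"xyz": [0,-4,-12],"angular": [0,0,0]},{"gripper": -1,"xyz": [0,-4,-12],"angular": [0,0,0]}]}}

```text
clock: 14.85
position: [661.5, -112.9, 179.0]
ee_rot: [-0.193, 0.981, -0.001, -0.0]
contact_force: [0.3, -0.6, 0.1]
gripper_width: 0.0
```

```bash
python3 chk.py w11; python3 - <<'E'
from h import *
im,_=arm.get_image("top"); C=cal("top"); im0=cv2.imread("pics/top0.png")
H,S,V=cv2.split(cv2.cvtColor(im,cv2.COLOR_BGR2HSV))
r=(((H<8)|(H>172))&(S>150)&(V>80)).astype(np.uint8); r[:155]=0;r[250:]=0;r[:,:265]=0;r[:,395:]=0
n,l,st,ce=cv2.connectedComponentsWithStats(r)
for i in range(1,n):
    if st[i,4]>5: print(ce[i].round(1),ray("top",*ce[i],85,C)[:2].round(1),ray("top",*ce[i],32,C)[:2].round(1))
cv2.imwrite("pics/top9.png",np.hstack([im0[95:325,155:500],im[95:325,155:500]]))
E
```

```text
[ 661.2 -113.   178.4] [ 0.3  0.6 -0.5] -67.9 191.0
112.3
blue z pct [30.2 30.9 31.4 31.9 32.6]
plane tilt mm/100mm [-0.1  0.3] 31.3
red [172. 163.] 357 [ 697.8 -259.7   12. ] ang -71.5 341.4
red [384. 198.] 953 [637.2 -67.6  84.1] ang -70.1 140.0
red [588. 187.] 385 [560.7 127.7  31.2] ang 114.3 69.9
[358.4 179.1] [639.7 -61.1] [650.1 -65.8]
[281.5 214. ] [546.1 144.5] [551.5 150.9]
```

View pics/top9.png

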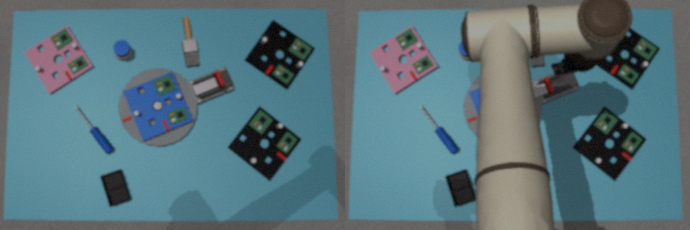

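View pics/w11.png

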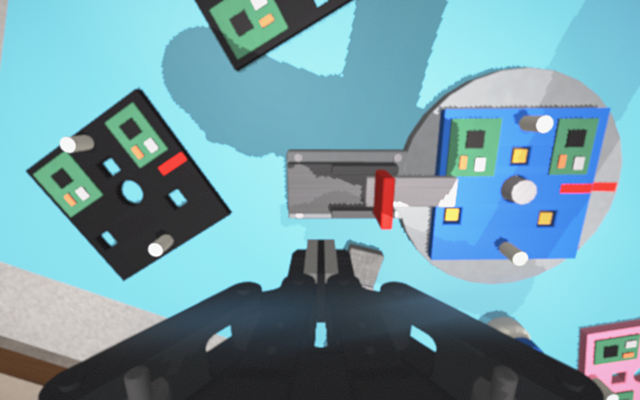

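The carrier is home with the two red marks in line, the bolt lies over its edge, and the bystanders I can see haven't moved. I'm handing in.

```bash
python3 -c "
from bench import arm
print(arm.job_done(), arm.read_state()['clock'])"
```

```text
the job is handed in; nothing more can be done
the job is handed in; nothing more can be done
```

The carrier is home on the keys and the bolt is all the way in. I handed the job in at about 15 s on the robot's clock.

- **Carrier:** I caged post_a loosely between the fingers and led the carrier about 90° clockwise until it dropped over the keys. I then freed the post and lifted clear. The plate's top read 32.0 mm before and after the bolt push, with almost no tilt, and the two red marks line up to within about 1–2°.
- **Bolt:** I pushed the tab with the fingers shut until it stopped, where 3 mm more of commanded push gave only 0.2 mm of motion at about 16 N. The tab moved about 46 mm and ended about 136 mm from the stage centre, which matches the 0.054 m stop. The last close view shows the bolt over the carrier's edge.
- **Checks that disagreed or were partial:**
  - Pictures taken just after fast lifts read the plate top at 29.2 and 31.3 mm. I put this down to the arm still settling, since still pictures gave 32.0–32.2 mm.
  - In the final top view the arm hid part of the bench. The bystanders I could see (screwdriver, tray and the edges of the jar and brush) had not visibly moved.

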